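Seat a circuit board in its test fixture and throw the toggle clamp

ROBOT

A 7-joint arm with a two-finger parallel gripper is mounted at the origin on the work surface. World frame = base frame: x ahead of the robot, y to its left, z up, the work surface at z = 0. Lengths are in m, angles in rad, forces in N, time in s.
With the tool pointing down it reaches from about 0.425 to 0.875 m from the base axis. Payload 9.9 kg.
Tool frame: the origin (TCP) lies on the front face of the gripper's body, between the roots of the fingers; the fingertips stand 73 mm ahead of it and the grasp point (between the pads) lies 54 mm ahead of it (arm.tip_reach is the distance from the TCP to the fingertips, in m); y points along the fingers, x is the direction in which the jaws open and shut, and the axes are right-handed (so a half turn about y gives the same grasp; the last joint's range is limited). The gripper opens to 85 mm and grips with 20 to 120 N. Pads are 22 mm wide; open, the fingers measure 114 mm over their backs; the gripper's body (76 mm by 85 mm) begins 54 mm behind the grasp point. The pads swing forward as they close: fully open they stand 13 mm farther back than shut.
Start: joints at [-1.264, 0.576, 0.025, 1.437, -0.015, 1.129, -0.057], TCP at [0.257, 0.624, 0.304] pointing down, gripper open.
Joint ranges: [-2.76, 2.76], [-0.34, 2.15], [-1.52, 1.57], [0.19, 2.46], [-1.09, 4.23], [0.17, 1.99], [-2.82, 2.82]. Speed limits (rad/s): [2.22, 2.22, 3.01, 3.01, 3.14, 3.14, 3.14].

INTERFACE

Orientations are given as a unit quaternion [x, y, z, w].
In Python, from workcell import readout, optics, arm gives the robot as it stands.
- The arm moves only by the shell command python3 -m crank 'ROWS' [OPENING] [FORCE]. ROWS is JSON, a list of rows, each an object of numbers: "dx", "dy", "dz": the shift along the tool's x, y, z in mm; "wx", "wy", "wz": the turn, a rotation vector about the tool's x, y, z in degrees. A call has 1 to 10 rows; each row is the pose to reach, as a shift and turn from the pose commanded when the call began, along the tool's axes at that moment; what a row does not reach only later rows make up. A row lasts 1/10 s, in which the tool goes at most 50 mm and 8.59 degrees, less where a joint would pass 70% of its speed; a pose out of reach is approached as far as the arm can. A call with a gripper value outside its range is refused whole. OPENING is the finger opening in mm, from 0 to 85.4, set as the call begins (- or left out, the last holds). The fingers move at their own pace and stop on an object; FORCE is the grip in N (left out, the last holds). Time passes only in rows, so rows that repeat a pose let the fingers close. It gives the time, the measured TCP pose, the force and the opening at its end, in the units of the state.
- readout.read_state(): the state, without advancing time (a new reading comes with each control period).
- optics.capture(name): name is "scene" or "top" or "wrist"; returns the picture (384x512x3 uint8, blue, green, red); there is no depth.
- optics.camera_info(name): a dict with "fx", "fy", "cx", "cy" (pixels), "extrinsics" (4x4, takes a point from camera to world coordinates). Camera axes: x right, y up, looking along -z (the intrinsics and any distortion apply to the point x, -y, -z); pixel columns grow to the right and rows downward; lengths in m; the calibration is good to about 2 mm. A picture is of the moment at which its call begins: read the wrist's pose just before it. camera_info takes no time and is no camera call; for the wrist camera it gives the pose at the moment of the call.
- arm.job_done(): hands the job in, once; it reports no verdict.
The state is a dict: "clock": time; "joint_pos": joint angles; "joint_velocities": joint speeds; "joint_torque": joint torques, N m; "eef_pos": TCP position; "eef_rot": TCP orientation; "contact_force": force on the tool from outside, world axes, zero at the start; "ft_torque": the same for the moment, N m; "grip_width": opening from 0.0 (shut) to 1.0 (fully open).
Only numpy, scipy, OpenCV 4.12 (cv2) and the standard library are available. Lean on these libraries where they do the work, as an engineer would, in place of code of your own. Each camera call takes 0.05 s, during which the arm holds its last target. There are 200 camera calls.

TASK

The circuit board lies short of the end stop in the test fixture's nest. With your fingertips push it along its rails until it is fully home against the stop, then push the toggle clamp's upright handle over, away from the board and down, until it snaps past centre and stays locked with its rubber foot pressing on the board. Only push: do not pick up or lift the board, and leave the tape roll, solder spool, bottle and screwdriver where they are.

Things in the scene. Friction and masses are not known exactly. Their poses are not given: they have to be found in the camera images.
- fixture: Fixed test fixture: grey housing 240 (x) x 220 (y) mm, 45 mm high, light grey top. Origin: centre of its underside on the bench; x runs along the nest to the stop, y to the clamp's side, z up. The nest: two aluminium rails along x, 81.5 mm apart, centred on y = -35, tops 55 mm above the bench, with ledges that carry the board; open at the -x end. Toggle clamp at y = 28 to 95 mm, in the plane x = 40.
- stop_face (a point): Foot of the face, middle of the aluminium stop bar across the nest's +x end, at (80, -35, 49) mm in the fixture's frame; axes as the fixture's. The bar's top is 57 mm above the bench. The board is home when its +x edge touches this face.
- board: Loose circuit board 120 x 80 x 2 mm, about 120 g. Origin: centre of its underside, 49 mm above the bench; x along the nest to the stop. Home: origin at (20, -35, 49) mm in the fixture's frame; it starts 20 to 40 mm short and slides with about 1 N. Parts on it are up to 16 mm high; the flat spot for the clamp's foot is 20 mm to +x of its middle.
- push_face (a point): Middle of the face to push: the -x side of a grey terminal block, 50 mm wide (y) and 12 mm high, that stands on the board flush with its -x edge. The point is 57 mm above the bench, the block's top 63 mm, the fixture's top plate below it 45 mm. Axes as the board's.
- clamp_handle (a joint): Angle (rad) between the clamp's handle and its arm. 0: open, handle upright, arm up, held so by a spring. It grows as the handle is pushed over; dead centre at 2.51, then it snaps on to its locked rest at about 2.59. Let go before dead centre, it springs open again. It takes up to 5 N at the grip; past the stop it is rigid.
- handle_end (a point): Middle of the handle's free end. y: along the handle, outwards; z: out of the face to push (towards the board when open, up when locked); x: the fixture's x. Grip: black bar 76 mm long back along -y, 18 wide (x), 12 thick (z). When open the end is 193 mm above the bench and the clamp's arm stands on its board side up to 160 mm: above that, 25 mm or more in front of the grip is free.
- throw_centre (a point): Point about which the handle's end swings, at (40, 76, 110) mm in the fixture's frame; axes as the fixture's. The end's path there in (y, z), mm, with the grip's lean from upright away from the board: open (78, 193) 9 deg; (109, 189) 27 deg; (135, 171) 46 deg; (150, 142) 64 deg; locked (160, 101) 84 deg, nearly level, pointing to +y.
- clamp_foot: Sprung spindle with a round rubber foot, 13 mm across, at the end of the clamp's arm. Origin: centre of the foot's face. Up beside the handle when open; when locked it presses on the board's top at x = 40, y = -35 mm in the fixture's frame with about 11 N.
- tape_roll: Bystander: cardboard-brown roll of tape lying flat, 90 mm outside, 24 mm high. Origin: centre of its underside.
- solder_spool: Bystander: grey spool standing on end, 52 mm across, 40 mm high. Origin: centre of its underside.
- flux_bottle: Bystander: white bottle standing, 48 mm across, 110 mm high. Origin: centre of its underside.
- driver: Bystander: screwdriver with a black handle lying on the bench, 160 mm long. Origin: on the bench under its middle.

How it is judged:
On the way, in this order (a step that is already met when the one before it is completed fails the run):
1. the board is home, within 2 mm of the stop, with the clamp still open (x of board in the frame of fixture above 0.018 m and value of joint clamp_handle below 0.6 rad), for 0.2 s.
2. the clamp's handle is past centre and the foot presses on the board (value of joint clamp_handle above 2.55 rad and contact force between clamp_foot and board above 4 N), for 0.2 s.
At the end, for the whole second after the job is handed in: The board is home within 2 mm of the stop, flat on its ledges (within 2 mm and 0.03 rad) and still; the clamp's handle rests past centre (joint above 2.55 rad) by itself and its foot presses on the board with more than 4 N; the four bystanders are within 20 mm of where they stood (all of step 2 and x of board in the frame of fixture above 0.018 m and z of board in the frame of fixture below 0.051 m and angle between board's own z axis and vertical below 0.03 rad and linear speed of board below 0.01 m/s and distance of each of tape_roll, solder_spool, flux_bottle, driver from where it was at the start of the episode below 0.02 m); the robot touches nothing.
It fails at once if the board is lifted more than 8 mm off its ledges or tipped by more than 0.15 rad (z of board in the frame of fixture above 0.057 m or angle between board's own z axis and vertical above 0.15 rad).
It fails at once if a bystander is moved by more than 20 mm (distance of any of tape_roll, solder_spool, flux_bottle, driver from where it was at the start of the episode above 0.02 m).
It also fails if it takes over 48 s, if anything falls off the work surface, if the arm or the gripper's body presses on something with over 40 N, if the wrist force passes 120 N, or if a joint passes its speed limit or range.

## Working session

There is one attempt and no reset: what is moved stays moved. The work goes in short steps, Python scripts to look and compute and a shell command to move; the robot and the scene stay as the last step left them, time stands still between calls to the robot, and variables do not carry over. Pictures are saved under pics/ and viewed, about 8 in all and at most 12, crops included, and the job is handed in when it is done.

```bash
mkdir -p pics; ls; python3 - <<'E'
from workcell import readout, optics, arm
import cv2,numpy as np
s=readout.read_state(); print({k:np.round(v,3).tolist() for k,v in s.items()}, arm.tip_reach)
for n in("scene","top"):
    im=optics.capture(n); cv2.imwrite(f"pics/{n}0.png",im)
    i=optics.camera_info(n); print(n,{k:np.round(v,4).tolist() for k,v in i.items()})
E
```

```text
pics
{'clock': 0.0, 'joint_pos': [-1.264, 0.577, 0.025, 1.438, -0.015, 1.129, -0.057], 'joint_velocities': [0.0, -0.001, -0.001, -0.001, -0.0, 0.002, -0.002], 'joint_torque': [0.001, -76.575, 2.25, -28.596, 0.015, 0.013, 0.0], 'eef_pos': [0.257, 0.624, 0.303], 'eef_rot': [0.588, 0.393, -0.394, -0.587], 'contact_force': [-0.249, -0.69, -0.136], 'ft_torque': [-0.018, 0.026, -0.039], 'grip_width': 0.998} 0.0726
scene {'fx': 411.4043, 'fy': 411.4043, 'cx': 255.6526, 'cy': 188.9312, 'extrinsics': [[0.4691, -0.6892, 0.5523, 1.1579], [0.8831, 0.3705, -0.2878, -0.2498], [-0.0062, 0.6227, 0.7824, 0.9483], [0.0, 0.0, 0.0, 1.0]]}
top {'fx': 359.0556, 'fy': 359.0556, 'cx': 254.3389, 'cy': 193.5395, 'extrinsics': [[0.0271, 0.9943, -0.1028, 0.5178], [-0.9994, 0.0246, -0.0258, 0.0315], [-0.0232, 0.1035, 0.9944, 0.8387], [0.0, 0.0, 0.0, 1.0]]}
```

View pics/top0.png

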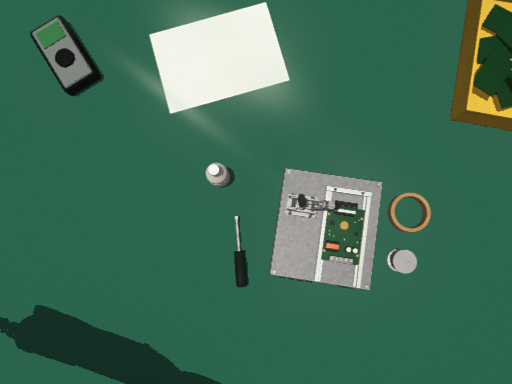

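View pics/scene0.png

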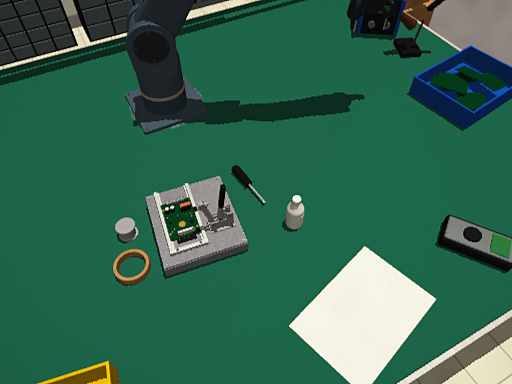

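The top view shows the fixture's corners near (287,170), (381,181), (370,289) and (272,275). The stop is at the upper end, which is world +x, and the clamp is on the left, world +y. I'll enlarge this area.

```bash
python3 - <<'E'
import cv2
im=cv2.imread("pics/top0.png")[160:300,260:400]
cv2.imwrite("pics/top0c.png",cv2.resize(im,None,fx=4.2857,fy=4.2857,interpolation=cv2.INTER_CUBIC))
E
```

```text
(no output)
```

View pics/top0c.png

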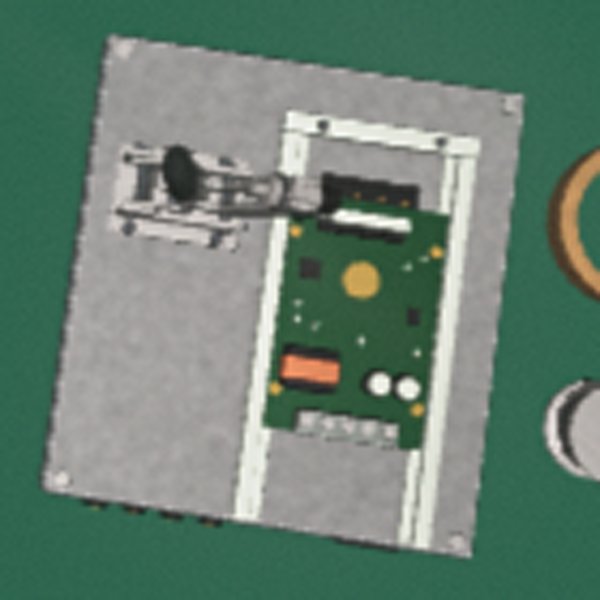

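In the crop, the fixture corners are at (110,38), (523,96), (470,556) and (45,490). The board's -x edge runs from (265,427) to (420,449), and the terminal block's rear top edge is near (297,437) to (396,447).

```bash
cat > h.py <<'E'
import numpy as np
from scipy.spatial.transform import Rotation as R
from workcell import readout, optics, arm
def ray(n,u,v,i=None):
    i=i or optics.camera_info(n);E=np.array(i["extrinsics"])
    return E[:3,3],E[:3,:3]@[(u-i["cx"])/i["fx"],-(v-i["cy"])/i["fy"],-1]
def at(n,u,v,z,i=None):
    o,d=ray(n,u,v,i);return o+d*(z-o[2])/d[2]
def proj(n,p,i=None):
    i=i or optics.camera_info(n);E=np.array(i["extrinsics"]);c=E[:3,:3].T@(np.array(p)-E[:3,3])
    return np.array([i["cx"]-i["fx"]*c[0]/c[2],i["cy"]+i["fy"]*c[1]/c[2]])
E
python3 - <<'E'
from h import *
c=lambda u,v,z:at("top",260+(u+.5)/4.2857-.5,160+(v+.5)/4.2857-.5,z)
W=np.array([c(*p,.045) for p in[(110,38),(523,96),(470,556),(45,490)]])[:,:2]
F=np.array([[.12,.11],[.12,-.11],[-.12,-.11],[-.12,.11]])
a=F-F.mean(0);b=W-W.mean(0)
th=np.arctan2((a[:,0]*b[:,1]-a[:,1]*b[:,0]).sum(),(a*b).sum())
M=np.array([[np.cos(th),-np.sin(th)],[np.sin(th),np.cos(th)]]);o=W.mean(0)
print("origin",o,"yaw deg",np.degrees(th),"resid mm",((W-o)@M-F)*1e3)
np.savez("fix.npz",o=o,M=M,th=th)
for n,p in dict(bl=(265,427,.051),br=(420,449,.051),kl=(297,437,.063),kr=(396,447,.063),stopL=(285,118,.057),stopR=(480,146,.057),hand=(180,152,.193)).items():
    print(n,(M.T@(c(*p)[:2]-o)*1e3).round(1))
E=lambda x,y,z:np.r_[M@[x,y]+o,z]
print("handle scene px",proj("scene",E(.04,.078,.193)), "top corners scene",[proj("scene",E(x,y,.045)).round() for x,y in F])
for n,p in dict(push=(-.07,-.035,.057),hend=(.04,.078,.193)).items():print(n,E(*p))
s=readout.read_state();print(R.from_quat(s["eef_rot"]).as_matrix().round(3))
E
```

```text
origin [ 0.52869367 -0.10789548] yaw deg -6.943233474413904 resid mm [[-2.9585817  -2.68670684]
 [-2.39123466  2.49151716]
 [ 2.60416885  2.57670466]
 [ 2.74564751 -2.38151498]]
bl [-69.1   3. ]
br [-68.3 -74.9]
kl [-71.  -11.2]
kr [-68.5 -59.9]
stopL [86.8 14. ]
stopR [ 86.9 -85.3]
hand [46.2 77. ]
handle scene px [222.69327708 185.16644158] top corners scene [array([248., 241.]), array([164., 269.]), array([144., 196.]), array([219., 174.])]
push [ 0.45497601 -0.13417679  0.057     ]
hend [ 0.57782942 -0.03530293  0.193     ]
[[ 0.381 -0.001 -0.925]
 [ 0.925 -0.001  0.381]
 [-0.002 -1.    -0.   ]]
```

Both cameras agree: the handle end projects to scene pixel (222,185), which is where I see it. The board is about 29 mm short, within the stated range. I'll move toward the fixture with the gripper shut and aligned with the nest.

```bash
python3 -m crank '[{"dx":-265,"dz":-340,"wy":-15.5},{"dx":-265,"dz":-340,"wy":-15.5},{"dx":-265,"dz":-340,"wy":-15.5},{"dx":-265,"dz":-340,"wy":-15.5},{"dx":-265,"dz":-340,"wy":-15.5},{"dx":-265,"dz":-340,"wy":-15.5},{"dx":-265,"dz":-340,"wy":-15.5},{"dx":-265,"dz":-340,"wy":-15.5},{"dx":-265,"dz":-340,"wy":-15.5},{"dx":-265,"dz":-340,"wy":-15.5}]' 0 30
cat > go.py <<'E'
# tool-axis shift from here to fixture-frame tip target (mm): x y z [desired tool-z angle rel fixture x, deg]
from h import *; import sys
f=np.load("fix.npz");s=readout.read_state();m=R.from_quat(s["eef_rot"]).as_matrix()
t=np.array(s["eef_pos"])+m[:,1]*arm.tip_reach
rel=lambda p:np.r_[f["M"].T@(p[:2]-f["o"]),p[2]]*1e3
print("clock",s["clock"],"tip in fixture",rel(t).round(1),"F",np.round(s["contact_force"],1),"grip",round(s["grip_width"],3),"toolz ang",np.degrees(np.arctan2(m[1,2],m[0,2])-f["th"]).round(2),"y",m[:,1].round(3))
if len(sys.argv)>3:
    p=np.array(sys.argv[1:4],float)/1e3;w=np.r_[f["M"]@p[:2]+f["o"],p[2]]
    print("shift tool xyz mm",(m.T@(w-t)*1e3).round(1))
E
python3 go.py -105 -35 120
```

```text
clock 0.1 tip in fixture [-358.2  693.4  230.5] F [ 0.8  0.1 -1.2] grip 1.0 toolz ang 164.55 y [-0.001 -0.001 -1.   ]
shift tool xyz mm [-634.5  111.5 -438.1]validation failed for argument at $[0]...
```

```bash
python3 -m crank '[{"dx":-26,"dy":0,"dz":-34,"wx":0,"wy":-1.5,"wz":0},{"dx":-53,"dy":0,"dz":-68,"wx":0,"wy":-3,"wz":0}]' 0 30; python3 -m crank --help | head -30
```

```text
clock: 0.3
eef_pos: [0.2992, 0.5489, 0.3029]
eef_rot: [0.576, 0.409, -0.41, -0.576]
contact_force: [1.6, -0.0, 0.2]
grip_width: 0.69invalid input: not JSON, or not a number
```

```bash
python3 -m crank '[{"dx":-212,"dy":0,"dz":-272,"wx":0,"wy":-12.5,"wz":0},{"dx":-212,"dy":0,"dz":-272,"wx":0,"wy":-12.5,"wz":0},{"dx":-212,"dy":0,"dz":-272,"wx":0,"wy":-12.5,"wz":0},{"dx":-212,"dy":0,"dz":-272,"wx":0,"wy":-12.5,"wz":0},{"dx":-212,"dy":0,"dz":-272,"wx":0,"wy":-12.5,"wz":0},{"dx":-212,"dy":0,"dz":-272,"wx":0,"wy":-12.5,"wz":0},{"dx":-212,"dy":0,"dz":-272,"wx":0,"wy":-12.5,"wz":0},{"dx":-212,"dy":0,"dz":-272,"wx":0,"wy":-12.5,"wz":0}]'
python3 go.py -105 -35 120
```

```text
clock: 1.1
eef_pos: [0.4895, 0.2519, 0.3038]
eef_rot: [0.533, 0.466, -0.467, -0.53]
contact_force: [0.3, 0.3, 0.4]
grip_width: 0.002
clock 1.1 tip in fixture [-82.3 352.1 231.2] F [0.3 0.3 0.4] grip 0.002 toolz ang 179.47 y [ 0.001 -0.004 -1.   ]
shift tool xyz mm [-386.9  112.5   19.4]
```

```bash
python3 -m crank '[{"dx":-387,"dy":0,"dz":20,"wx":0,"wy":0,"wz":0},{"dx":-387,"dy":0,"dz":20,"wx":0,"wy":0,"wz":0},{"dx":-387,"dy":0,"dz":20,"wx":0,"wy":0,"wz":0},{"dx":-387,"dy":0,"dz":20,"wx":0,"wy":0,"wz":0},{"dx":-387,"dy":0,"dz":20,"wx":0,"wy":0,"wz":0},{"dx":-387,"dy":0,"dz":20,"wx":0,"wy":0,"wz":0},{"dx":-387,"dy":0,"dz":20,"wx":0,"wy":0,"wz":0},{"dx":-387,"dy":0,"dz":20,"wx":0,"wy":0,"wz":0},{"dx":-387,"dy":120,"dz":20,"wx":0,"wy":0,"wz":0},{"dx":-387,"dy":120,"dz":20,"wx":0,"wy":0,"wz":0}]'
python3 - <<'E'
from h import *;import cv2
i=optics.camera_info("wrist");im=optics.capture("wrist");cv2.imwrite("pics/w1.png",im)
f=np.load("fix.npz");E=lambda x,y,z:np.r_[f["M"]@[x,y]+f["o"],z]
for p in[(-.07,-.01,.063),(-.07,-.06,.063),(.08,-.075,.057),(.04,.078,.193)]:print(p,proj("wrist",E(*p),i).round())
E
python3 go.py -105 -35 70
```

```text
clock: 2.1
eef_pos: [0.4204, -0.124, 0.2038]
eef_rot: [0.531, 0.469, -0.467, -0.528]
contact_force: [1.9, -0.1, -0.7]
grip_width: 0.002
(-0.07, -0.01, 0.063) [273. 243.]
(-0.07, -0.06, 0.063) [206. 243.]
(0.08, -0.075, 0.057) [197. 387.]
(0.04, 0.078, 0.193) [480. 593.]
clock 2.15 tip in fixture [-109.3  -27.9  124. ] F [-3.3  1.1 -5.4] grip 0.002 toolz ang 180.02 y [-0.007  0.001 -1.   ]
shift tool xyz mm [-7.1 54.  -4.7]
```

View pics/w1.png

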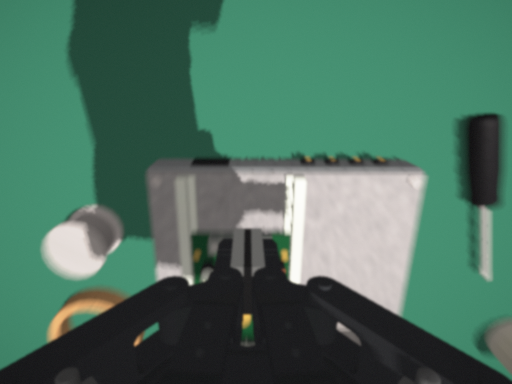

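The wrist view shows the shut fingertips at (248,232), behind the board's rear edge at row 237 and between the rails at columns 188 and 297. This matches the estimate, so I'll descend behind the block.

```bash
python3 -m crank '[{"dx":-7,"dy":40,"dz":-4,"wx":0,"wy":0,"wz":0},{"dx":-7,"dy":55,"dz":-4,"wx":0,"wy":0,"wz":0},{"dx":-7,"dy":62,"dz":-4,"wx":0,"wy":0,"wz":0},{"dx":-7,"dy":68,"dz":-4,"wx":0,"wy":0,"wz":0},{"dx":-7,"dy":70,"dz":-4,"wx":0,"wy":0,"wz":0},{"dx":-7,"dy":70,"dz":-4,"wx":0,"wy":0,"wz":0}]'
python3 go.py -60 -35 54
python3 - <<'E'
from h import *;import cv2
im=optics.capture("scene")[140:290,110:310];cv2.imwrite("pics/s1.png",cv2.resize(im,None,fx=4,fy=4,interpolation=cv2.INTER_CUBIC))
E
```

```text
clock: 2.75
eef_pos: [0.4232, -0.1302, 0.1346]
eef_rot: [0.529, 0.469, -0.469, -0.529]
contact_force: [0.5, 0.1, -1.1]
grip_width: 0.003
clock 2.75 tip in fixture [-102.   -34.8   62. ] F [ 0.5  0.1 -1.1] grip 0.003 toolz ang 180.07 y [ 0.001 -0.    -1.   ]
shift tool xyz mm [ -0.2   8.  -42. ]
```

View pics/s1.png

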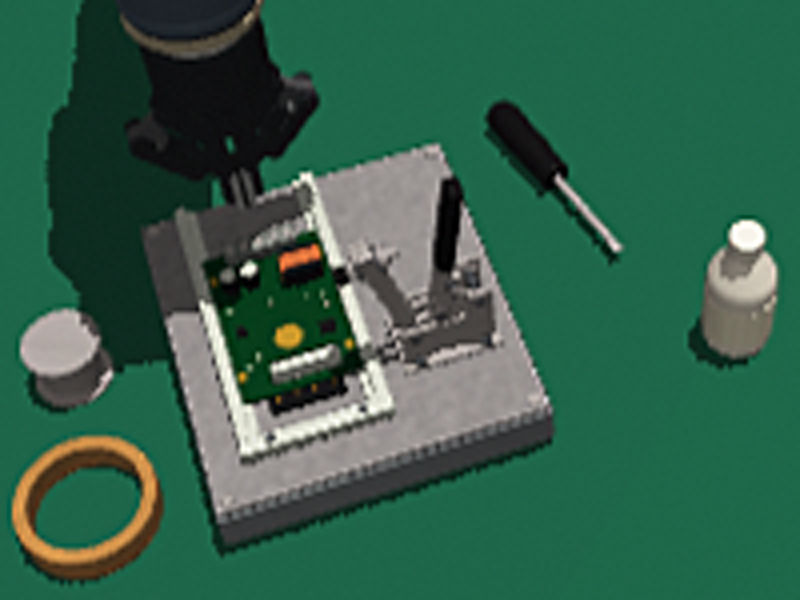

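```bash
python3 - <<'E'
from h import *
f=np.load("fix.npz");E=lambda x,y,z:np.r_[f["M"]@[x,y]+f["o"],z]
for z in(.050,.062,.075):
  for x in(-.091,-.113):print("tip",z,x,proj("scene",E(x,-.035,z)).round(1))
def tri(a,b):
    o1,d1=ray("top",*a);o2,d2=ray("scene",*b)
    k=np.linalg.lstsq(np.c_[d1,-d2],o2-o1,rcond=None)[0];p=o1+k[0]*d1;q=o2+k[1]*d2
    return np.r_[f["M"].T@((p+q)[:2]/2-f["o"]),(p+q)[2]/2]*1e3,np.linalg.norm(p-q)*1e3
print("foot?",tri((337,205.5),(195.3,208.7)))
E
```

```text
tip 0.05 -0.091 [172.6 195. ]
tip 0.05 -0.113 [170.7 189.2]
tip 0.062 -0.091 [171.8 192.3]
tip 0.062 -0.113 [169.9 186.5]
tip 0.075 -0.091 [171.  189.4]
tip 0.075 -0.113 [169.1 183.5]
foot? (array([ 42.46113266,   2.443781  , 139.22954334]), np.float64(1.9406687111791487))
```

The scene view shows the tip bottom at crop (240,205), which fits the nominal 62 mm height. The handle is black and upright at (450,215), and the foot stands well away, at y≈2, z≈139 mm. I'll lower and push.

```bash
python3 -m crank '[{"dx":0,"dy":7,"dz":-5,"wx":0,"wy":0,"wz":0},{"dx":0,"dy":7,"dz":-13,"wx":0,"wy":0,"wz":0},{"dx":0,"dy":7,"dz":-18,"wx":0,"wy":0,"wz":0},{"dx":0,"dy":7,"dz":-22,"wx":0,"wy":0,"wz":0},{"dx":0,"dy":7,"dz":-26,"wx":0,"wy":0,"wz":0},{"dx":0,"dy":7,"dz":-30,"wx":0,"wy":0,"wz":0},{"dx":0,"dy":7,"dz":-34,"wx":0,"wy":0,"wz":0},{"dx":0,"dy":7,"dz":-38,"wx":0,"wy":0,"wz":0},{"dx":0,"dy":7,"dz":-42,"wx":0,"wy":0,"wz":0},{"dx":0,"dy":7,"dz":-44,"wx":0,"wy":0,"wz":0}]'
python3 go.py -51 -35 54
python3 -m crank '[{"dx":0,"dy":0,"dz":-1,"wx":0,"wy":0,"wz":0},{"dx":0,"dy":0,"dz":-2,"wx":0,"wy":0,"wz":0},{"dx":0,"dy":0,"dz":-2,"wx":0,"wy":0,"wz":0}]'
python3 go.py -51 -35 54
```

```text
clock: 3.8
eef_pos: [0.467, -0.1356, 0.1269]
eef_rot: [0.529, 0.469, -0.469, -0.529]
contact_force: [-1.0, 0.4, 0.4]
grip_width: -0.001
clock 3.8 tip in fixture [-57.9 -35.   54.3] F [-1.   0.4  0.4] grip -0.001 toolz ang 180.06 y [ 0. -0. -1.]
shift tool xyz mm [-0.   0.3 -6.9]
clock: 4.1
eef_pos: [0.4685, -0.1358, 0.1269]
eef_rot: [0.529, 0.469, -0.469, -0.529]
contact_force: [0.5, -0.1, -0.1]
grip_width: 0.0
clock 4.1 tip in fixture [-56.3 -35.   54.3] F [ 0.5 -0.1 -0.1] grip 0.0 toolz ang 180.05 y [ 0. -0. -1.]
shift tool xyz mm [ 0.   0.3 -5.3]
```

Force is about 1 N, so the board is sliding. I'll continue until the force rises.

```bash
python3 -m crank '[{"dx":0,"dy":0,"dz":-2,"wx":0,"wy":0,"wz":0},{"dx":0,"dy":0,"dz":-3,"wx":0,"wy":0,"wz":0},{"dx":0,"dy":0,"dz":-4,"wx":0,"wy":0,"wz":0},{"dx":0,"dy":0,"dz":-4,"wx":0,"wy":0,"wz":0}]'
python3 go.py
python3 -m crank '[{"dx":0,"dy":0,"dz":-1,"wx":0,"wy":0,"wz":0},{"dx":0,"dy":0,"dz":-2,"wx":0,"wy":0,"wz":0},{"dx":0,"dy":0,"dz":-2,"wx":0,"wy":0,"wz":0}]'
python3 go.py
python3 - <<'E'
from h import *;import cv2
im=optics.capture("top")[160:300,260:400];cv2.imwrite("pics/t2.png",cv2.resize(im,None,fx=4.2857,fy=4.2857,interpolation=cv2.INTER_CUBIC))
E
```

```text
clock: 4.5
eef_pos: [0.4727, -0.1363, 0.1269]
eef_rot: [0.529, 0.469, -0.469, -0.529]
contact_force: [0.2, 0.0, -0.6]
grip_width: 0.0
clock 4.5 tip in fixture [-52.1 -35.   54.3] F [ 0.2  0.  -0.6] grip 0.0 toolz ang 180.06 y [ 0. -0. -1.]
clock: 4.8
eef_pos: [0.4747, -0.1366, 0.1269]
eef_rot: [0.529, 0.469, -0.469, -0.529]
contact_force: [-0.6, -0.0, 0.1]
grip_width: -0.001
clock 4.8 tip in fixture [-50.2 -35.   54.3] F [-0.6 -0.   0.1] grip -0.001 toolz ang 180.05 y [ 0. -0. -1.]
```

View pics/t2.png

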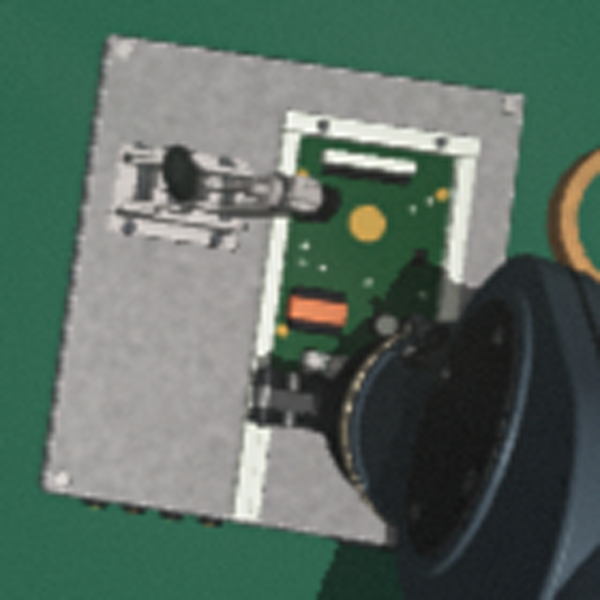

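The top view shows the gold pad moved from (361,280) to (368,223), about 29 mm, and the board's front edge is now near the stop. There is no force rise yet, so I'll continue in small steps.

```bash
for k in 1 2; do python3 -m crank '[{"dx":0,"dy":0,"dz":-1,"wx":0,"wy":0,"wz":0},{"dx":0,"dy":0,"dz":-1,"wx":0,"wy":0,"wz":0}]' >/dev/null
python3 go.py; done
```

```text
clock 5.05 tip in fixture [-49.6 -35.   54.3] F [-1.7  0.8  1.5] grip -0.004 toolz ang 180.05 y [-0.001  0.    -1.   ]
clock 5.25 tip in fixture [-49.5 -34.9  54.2] F [-6.1  1.1  2. ] grip 0.002 toolz ang 180.05 y [-0.002  0.    -1.   ]
```

The stop is felt: 6 N with the tip stalled at -49.5. I'll hold briefly, then back off and lift.

```bash
python3 -m crank '[{"dx":0,"dy":0,"dz":-1,"wx":0,"wy":0,"wz":0},{"dx":0,"dy":0,"dz":-1,"wx":0,"wy":0,"wz":0},{"dx":0,"dy":0,"dz":-1,"wx":0,"wy":0,"wz":0},{"dx":0,"dy":0,"dz":4,"wx":0,"wy":0,"wz":0},{"dx":0,"dy":0,"dz":15,"wx":0,"wy":0,"wz":0},{"dx":0,"dy":-50,"dz":15,"wx":0,"wy":0,"wz":0},{"dx":0,"dy":-100,"dz":15,"wx":0,"wy":0,"wz":0},{"dx":0,"dy":-150,"dz":15,"wx":0,"wy":0,"wz":0},{"dx":0,"dy":-180,"dz":15,"wx":0,"wy":0,"wz":0},{"dx":0,"dy":-180,"dz":15,"wx":0,"wy":0,"wz":0}]'
python3 go.py 40 48 230; python3 -c "
from h import *;print(np.round(readout.read_state()['joint_pos'],3))"
```

```text
clock: 6.25
eef_pos: [0.4628, -0.1355, 0.311]
eef_rot: [0.532, 0.471, -0.467, -0.527]
contact_force: [-0.1, -0.3, -0.9]
grip_width: -0.001
clock 6.25 tip in fixture [-61.4 -35.4 238.5] F [-0.1 -0.3 -0.9] grip -0.001 toolz ang 180.04 y [ 0.009 -0.001 -1.   ]
shift tool xyz mm [  83.3    9.3 -101.4]
[ 0.061  0.283  0.165  1.929 -0.058  0.926  1.705]
```

```bash
python3 -m crank '[{"dx":20,"dy":0,"dz":-30,"wx":0,"wy":8.5,"wz":0},{"dx":60,"dy":0,"dz":-60,"wx":0,"wy":17,"wz":0},{"dx":83,"dy":0,"dz":-101,"wx":0,"wy":25.5,"wz":0},{"dx":83,"dy":0,"dz":-101,"wx":0,"wy":34,"wz":0},{"dx":83,"dy":0,"dz":-101,"wx":0,"wy":42.5,"wz":0},{"dx":83,"dy":0,"dz":-101,"wx":0,"wy":51,"wz":0},{"dx":83,"dy":0,"dz":-101,"wx":0,"wy":59.5,"wz":0},{"dx":83,"dy":0,"dz":-101,"wx":0,"wy":68,"wz":0},{"dx":83,"dy":0,"dz":-101,"wx":0,"wy":76.5,"wz":0},{"dx":83,"dy":0,"dz":-101,"wx":0,"wy":85,"wz":0}]'
python3 -m crank '[{"dx":0,"dy":0,"dz":0,"wx":0,"wy":5,"wz":0},{"dx":0,"dy":0,"dz":0,"wx":0,"wy":5,"wz":0}]'>/dev/null
python3 go.py 40 48 178
python3 - <<'E'
from h import *;import cv2
i=optics.camera_info("wrist");im=optics.capture("wrist");cv2.imwrite("pics/w2.png",im)
f=np.load("fix.npz");E=lambda x,y,z:np.r_[f["M"]@[x,y]+f["o"],z]
for p in[(.04,.078,.193),(.031,.072,.193),(.049,.072,.193),(.04,.048,.231)]:print(p,proj("wrist",E(*p),i).round())
E
```

```text
clock: 7.25
eef_pos: [0.5713, -0.0648, 0.3059]
eef_rot: [0.707, -0.014, 0.014, -0.707]
contact_force: [0.0, -0.3, -0.2]
grip_width: 0.0
clock 7.45 tip in fixture [ 37.1  48.1 233.3] F [ 0.3  0.5 -0.4] grip 0.001 toolz ang 89.98 y [-0.001 -0.    -1.   ]
shift tool xyz mm [ 3.  55.3 -0.1]
(0.04, 0.078, 0.193) [253. 167.]
(0.031, 0.072, 0.193) [238. 177.]
(0.049, 0.072, 0.193) [268. 177.]
(0.04, 0.048, 0.231) [254. 243.]
```

View pics/w2.png

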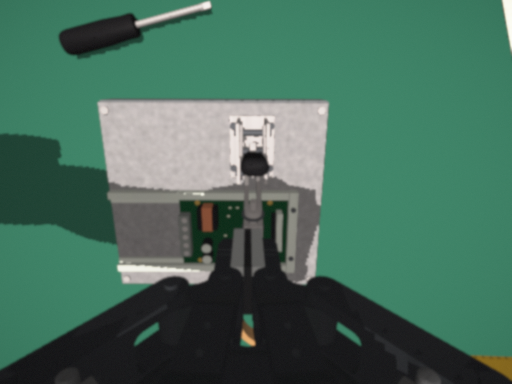

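The wrist view shows the handle end at (254,163) (predicted (253,167)), the fingers on its board side at column 248, and the board's front edge against the stop bar. I'll descend to 176 mm and plan the throw.

```bash
python3 -m crank '[{"dx":3,"dy":30,"dz":0,"wx":0,"wy":0,"wz":0},{"dx":3,"dy":50,"dz":0,"wx":0,"wy":0,"wz":0},{"dx":3,"dy":57,"dz":0,"wx":0,"wy":0,"wz":0},{"dx":3,"dy":57,"dz":0,"wx":0,"wy":0,"wz":0}]'
python3 go.py 40 58 174
python3 - <<'E'
import numpy as np
from scipy.interpolate import CubicSpline
a=np.array([9,27,46,64,84.]);e=np.array([[78,193],[109,189],[135,171],[150,142],[160,101]])
cs=CubicSpline(a,e)
for q in np.r_[9:85:5,84]:
    r=np.radians(q);d=np.array([np.sin(r),np.cos(r)]);n=np.array([-d[1],d[0]])
    print(q,(cs(q)-20*d+6*n-[11,0]).round(1))
E
```

```text
clock: 7.9
eef_pos: [0.5743, -0.0651, 0.2491]
eef_rot: [0.706, -0.043, 0.041, -0.706]
contact_force: [0.5, -0.6, 0.6]
grip_width: 0.0
clock 7.9 tip in fixture [ 39.9  47.9 176.5] F [ 0.5 -0.6  0.6] grip 0.0 toolz ang 90.13 y [-0.002 -0.    -1.   ]
shift tool xyz mm [ 0.1  2.5 10.1]
9 [ 57.9 174.2]
14 [ 65.3 175.2]
19 [ 72.5 175.4]
24 [ 79.5 174.7]
29 [ 86.2 173.2]
34 [ 92.5 170.8]
39 [ 98.3 167.5]
44 [103.5 163.3]
49 [108.1 158.3]
54 [112.  152.5]
59 [115.4 145.9]
64 [118.4 138.6]
69 [121.1 130.8]
74 [123.6 122.5]
79 [126.  113.9]
84 [128.5 104.9]
84 [128.5 104.9]
```

```bash
python3 -m crank '[{"dx":0,"dy":2,"dz":10,"wx":0,"wy":0,"wz":0},{"dx":0,"dy":1,"dz":17,"wx":0,"wy":0,"wz":0},{"dx":0,"dy":1,"dz":24,"wx":0,"wy":0,"wz":0},{"dx":0,"dy":2,"dz":31,"wx":0,"wy":0,"wz":0},{"dx":0,"dy":3,"dz":38,"wx":0,"wy":0,"wz":0},{"dx":0,"dy":6,"dz":44,"wx":0,"wy":0,"wz":0},{"dx":0,"dy":9,"dz":50,"wx":0,"wy":0,"wz":0},{"dx":0,"dy":13,"dz":55,"wx":0,"wy":0,"wz":0}]'
python3 go.py 40 128 105
```

```text
clock: 8.7
eef_pos: [0.5816, -0.0098, 0.2366]
eef_rot: [-0.706, 0.042, -0.042, 0.706]
contact_force: [1.5, -1.7, 2.0]
grip_width: 0.001
clock 8.7 tip in fixture [ 40.6 103.8 164. ] F [ 1.5 -1.7  2. ] grip 0.001 toolz ang 90.07 y [ 0.  0. -1.]
shift tool xyz mm [-0.6 59.1 24.2]
```

Contact force is plausible, pushing back and up. I'll continue down the arc.

```bash
python3 -m crank '[{"dx":0,"dy":5,"dz":4,"wx":0,"wy":0,"wz":0},{"dx":0,"dy":11,"dz":8,"wx":0,"wy":0,"wz":0},{"dx":0,"dy":18,"dz":12,"wx":0,"wy":0,"wz":0},{"dx":0,"dy":25,"dz":15,"wx":0,"wy":0,"wz":0},{"dx":0,"dy":33,"dz":17,"wx":0,"wy":0,"wz":0},{"dx":0,"dy":41,"dz":20,"wx":0,"wy":0,"wz":0},{"dx":0,"dy":48,"dz":22,"wx":0,"wy":0,"wz":0},{"dx":0,"dy":52,"dz":23,"wx":0,"wy":0,"wz":0}]'
python3 go.py 40 128 105
```

```text
clock: 9.5
eef_pos: [0.5837, 0.0126, 0.1838]
eef_rot: [0.706, -0.043, 0.042, -0.706]
contact_force: [-0.1, -0.5, -0.7]
grip_width: 0.001
clock 9.5 tip in fixture [ 39.9 126.3 111.2] F [-0.1 -0.5 -0.7] grip 0.001 toolz ang 90.06 y [-0.001 -0.    -1.   ]
shift tool xyz mm [0.1 6.2 1.7]
```

```bash
python3 -m crank '[{"dx":0,"dy":2,"dz":1,"wx":0,"wy":0,"wz":0},{"dx":0,"dy":4,"dz":1,"wx":0,"wy":0,"wz":0},{"dx":0,"dy":4,"dz":1,"wx":0,"wy":0,"wz":0}]' >/dev/null
python3 go.py 40 128 105
```

```text
clock 9.8 tip in fixture [ 40.4 127.  108.2] F [-0.5 -0.1 -1.2] grip 0.003 toolz ang 90.05 y [-0. -0. -1.]
shift tool xyz mm [-0.4  3.2  1. ]
```

```bash
for k in 1 2 3; do python3 -m crank '[{"dx":0,"dy":1,"dz":0,"wx":0,"wy":0,"wz":0},{"dx":0,"dy":2,"dz":0,"wx":0,"wy":0,"wz":0},{"dx":0,"dy":2,"dz":0,"wx":0,"wy":0,"wz":0}]' >/dev/null
python3 go.py; done
```

```text
clock 10.1 tip in fixture [ 40.5 127.1 106.3] F [-0.2  1.1 -0.2] grip -0.0 toolz ang 90.05 y [ 0.  0. -1.]
clock 10.4 tip in fixture [ 40.6 127.1 104.3] F [ 0.5 -0.7  1.7] grip 0.001 toolz ang 90.05 y [ 0.  0. -1.]
clock 10.7 tip in fixture [ 40.6 127.4 102.7] F [-1.4  0.4  8.3] grip -0.004 toolz ang 90.06 y [ 0.001  0.001 -1.   ]
```

```bash
python3 -m crank '[{"dx":0,"dy":1,"dz":0,"wx":0,"wy":0,"wz":0},{"dx":0,"dy":2,"dz":0,"wx":0,"wy":0,"wz":0},{"dx":0,"dy":2,"dz":0,"wx":0,"wy":0,"wz":0}]' >/dev/null
python3 go.py
```

```text
clock 11.0 tip in fixture [ 40.8 127.7 101.4] F [-3.7  2.4 15. ] grip -0.0 toolz ang 90.07 y [ 0.001  0.001 -1.   ]
```

15 N is well above the 5 N throw force, so the handle is on its rigid stop. I'll lift clear and look.

```bash
python3 -m crank '[{"dx":0,"dy":-5,"dz":0,"wx":0,"wy":0,"wz":0},{"dx":0,"dy":-30,"dz":0,"wx":0,"wy":0,"wz":0},{"dx":0,"dy":-80,"dz":0,"wx":0,"wy":0,"wz":0},{"dx":0,"dy":-130,"dz":20,"wx":0,"wy":0,"wz":0},{"dx":0,"dy":-150,"dz":70,"wx":0,"wy":0,"wz":0},{"dx":0,"dy":-150,"dz":120,"wx":0,"wy":0,"wz":0},{"dx":0,"dy":-150,"dz":170,"wx":0,"wy":0,"wz":0},{"dx":0,"dy":-150,"dz":200,"wx":0,"wy":0,"wz":0},{"dx":0,"dy":-150,"dz":200,"wx":0,"wy":0,"wz":0}]' | head -1
python3 go.py
python3 - <<'E'
from h import *;import cv2
a=optics.capture("scene")[140:290,110:310];b=optics.capture("top")[150:300,250:400]
cv2.imwrite("pics/end.png",np.hstack([cv2.resize(x,None,fx=k,fy=k,interpolation=cv2.INTER_CUBIC)for x,k in((a,2.28),(b,2.28))]))
f=np.load("fix.npz");E=lambda x,y,z:np.r_[f["M"]@[x,y]+f["o"],z]
for y,z in((.160,.101),(.165,.115),(.078,.193)):
  p=proj("scene",E(.04,y,z));q=proj("top",E(.04,y,z));print(y,z,((p-[110,140])*2.28).round(),((q-[250,150])*2.28+[456,0]).round())
E
```

```text
clock: 11.9
clock 11.9 tip in fixture [ 38.5 334.5 248.9] F [-0.2  0.2 -0.7] grip 0.004 toolz ang 90.57 y [-0.002  0.002 -1.   ]
0.16 0.101 [331. 134.] [471. 106.]
0.165 0.115 [335. 125.] [465. 104.]
0.078 0.193 [257. 103.] [571. 110.]
```

View pics/end.png

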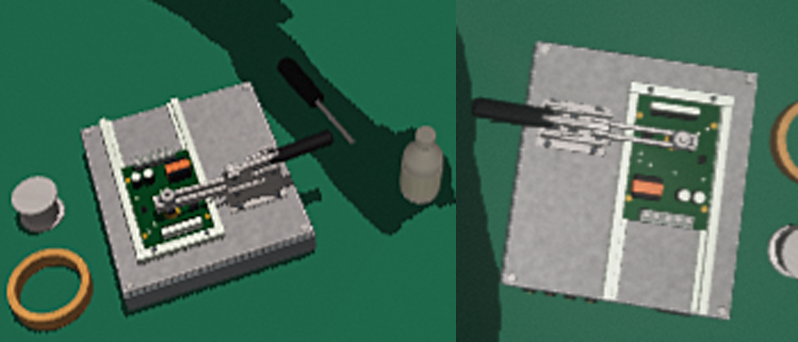

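The handle end rests at (330,137) in the scene view, against (331,134) predicted for locked. The foot is on the gold pad, the board is against the stop bar, and the bystanders have not moved. I'm handing it in.

```bash
python3 -c "
from workcell import arm;print(arm.job_done())"
```

```text
the job is handed in; nothing more can be done
None
```

The job is handed in: the board was pushed home against the stop and the toggle clamp thrown over until it locked. It took about 12 s of the 48 s allowed.

- **Board:** I slid it about 30 mm with the shut fingertips. At the stop the tip stalled while the force rose to about 6 N. In the final pictures the board sits against the stop bar.
- **Clamp:** I swept the handle down its arc until the force reached 15 N, well above its 5 N throw force, so it was on its rigid stop. After I let go, the handle end stayed within about 3 px (in the enlarged picture) of where the locked position should appear. The foot is on the board's flat spot.
- **Surroundings:** The tape roll, spool, bottle and screwdriver look unmoved, and the arm is clear of everything with about 0 N on the tool.

**Not measured:** the joint angle and the foot's force could not be read directly, so I judged both from the pictures and the push forces.

**Disagreements:**
- The fixture's corners measured about 2.5 mm inside their stated size on each side.
- The board reached the stop about 1.5 mm further along than my estimate.
- My first move command was refused, probably because rows must give all six values. Nothing moved.

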